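# Pack a counter order into stacking trays

### The job

Pack this order where the base tray stands: lay the pulley flat in the deep base tray, hub upwards, then lower the handled tray onto it so that all four corner lugs drop fully home in the base tray's corner sockets, and only then stand the caster, plate down, in one of the handled tray's two compartments. Set everything down gently, dropping nothing, don't shift the base tray, and leave the other goods on the plank alone.

Things in the scene. Friction and masses are not known exactly. Their poses are not given: they have to be found in the camera images.
- base_tray: Deep open grey plastic tray, no handle, loose, 0.6 kg, 200 (its x) x 150 (its y) x 75 mm high, walls and floor 4 mm thick (inner floor at z = 4 mm). Origin: centre of the underside, z up. A 26 mm square post (walls included) fills each corner up to the rim, with a socket in its top. The same either way round.
- socket (a point): Centre of the mouth of one of the base tray's four corner sockets, on its rim, at x = 87, y = 62, z = 75 mm in the base tray's frame; the others mirror it (x = +-87, y = +-62). Each is 18 x 18 mm square and 12 mm deep.
- top_tray: Shallow grey plastic tray, same 200 (x) x 150 mm (y) outline, with a carrying handle, 0.4 kg, empty, standing on its lugs. Origin: centre, in the plane of the lug tips, z up. Underside z = 10, inner floor z = 14, rim z = 50 mm, walls 4 mm. Fully home, its underside lies on the base tray's rim, its origin 65 mm above the base tray's; a lug left on the rim holds it up to 10 mm higher. It fits either way round.
- lug (a point): Tip of one of the handled tray's four corner lugs, at x = 87, y = 62, z = 0 mm in that tray's frame; the others mirror it (x = +-87, y = +-62). Round, 14 mm in diameter, 10 mm long, the last 5 mm tapered to 8 mm.
- handle (a point): Middle of the handled tray's handle: a black bar of 16 x 16 mm section along that tray's y across its whole width, at x = 0, z = 92 mm (top 100 mm) in its frame, on uprights at y = +-72 mm, 34 mm wide. Pinch it here, along the tray's x. A 4 mm partition (top z = 50 mm) under the bar divides the tray into two compartments.
- compartment (a point): Centre of the floor of one compartment of the handled tray, at x = 49, y = 0, z = 14 mm in that tray's frame; the other is at x = -49 mm. Each is 94 mm (x) by 142 mm (y) inside.
- pulley: Bare zinc V-belt pulley lying flat, hub up, loose, 0.35 to 0.65 kg. Rim 90 mm in diameter and 18 mm thick; a round hub, 32 mm in diameter, rises from the middle up to z = 50 mm: pinch it there, above the rim. Origin: centre of the underside, z up along the hub.
- caster: Fixed plate caster standing on its mounting plate, wheel up, loose, 0.2 to 0.4 kg. Plate 70 (x) x 60 (y) x 4 mm at the bottom; wheel 80 mm in diameter, 26 mm wide, axle along y at z = 58 mm, top at z = 98 mm; it does not turn. Steel cheeks beside it: outer faces y = +-18, tops z = 66 mm. Pinch the wheel's flat sides, along y, above the cheeks. Origin: centre of the plate's underside, z up.
- acorn_nut: Bystander: large stainless acorn (domed) nut, 53 mm across, 52 mm high. Origin: centre of its underside.
- tee_nut: Bystander: iron tee nut, flange 60 mm in diameter, barrel up to 32 mm. Origin: centre of its underside.
- carton: Bystander: cardboard carton of bolts, 100 x 70 x 55 mm high. Origin: centre of its underside.
- jar: Bystander: screw-top jar, 64 mm in diameter, 85 mm high. Origin: centre of its underside.
- bare_wheel: Bystander: bare wheel without plate or cheeks, lying flat, 80 mm in diameter, 30 mm high. Origin: centre of its underside.
- hex_bolt: Bystander: big hex bolt standing on its head, 42 mm across, 115 mm high. Origin: centre of its underside.
- nut_bin: Bystander: small open bin of nuts, 110 x 80 x 50 mm high. Origin: centre of its underside.
Things that resemble listed ones, but are neither listed nor needed, are in the scene too. Leave any pink or turquoise look-alike of the pulley alone.

How it is judged:
By the outcome, as a careful person would: the job done as asked, in the order asked, and still so for the second after the job is handed in, with the robot touching nothing.
It also fails if it takes over 70 s, if anything falls off the work surface, if the arm or the gripper's body presses on something with over 40 N, if the wrist force passes 120 N, or if a joint passes its speed limit or range.

### The arm

A 6-joint arm with a two-finger parallel gripper is mounted at the origin on the work surface. World frame = base frame: x ahead of the robot, y to its left, z up, the work surface at z = 0. Lengths are in m, angles in rad, forces in N, time in s.
With the tool pointing down it reaches from about 0.375 to 0.9 m from the base axis. Payload 3.1 kg.
Tool frame: the origin (TCP) lies midway between the tips of the shut fingers; the grasp point (between the pads) lies 19 mm behind it; z points along the fingers, y is the line along which they close (so a half turn about z gives the same grasp; the last joint's range is limited). The gripper opens to 85 mm and grips with 20 to 120 N. Pads are 22 mm wide; open, the fingers measure 114 mm over their backs; the gripper's body (76 mm by 85 mm) begins 54 mm behind the grasp point. The pads swing forward as they close: fully open they stand 13 mm farther back than shut.
Start: joints at [1.107, 0.527, 1.433, -0, 1.181, -0.178], TCP at [0.176, 0.6, 0.231] pointing down, gripper open.
Joint ranges: [-3.08, 3.08], [-0.75, 2.2], [0.22, 2.44], [-1.43, 4.57], [0, 2.65], [-2.85, 2.85]. Speed limits (rad/s): [2.79, 2.79, 3.14, 3.14, 3.14, 3.14].

### API

Orientations are given as a unit quaternion [x, y, z, w].
In Python, from station import manip gives the robot as it stands. The module is installed in compiled form; this text tells all that it offers.
- The arm moves only by the tool apply_moves, never from a script. Its arguments are lists of equal length, an entry for each row: "claw": the gripper's target within -1 to 1 (fully open at 1, half-way at 0, shut at -1); "travel": the shift along the tool's x, y, z scaled (see below), a list of three; "turn": the turn, a rotation vector about the tool's x, y, z scaled (see below), a list of three. In form: {"claw": [claw, ...], "travel": [[dx, dy, dz], ...], "turn": [[rx, ry, rz], ...]}. A call has 1 to 5 rows; each row is the pose to reach, as a shift and turn from the pose commanded when the call began, along the tool's axes at that moment, turning the shorter way round; what a row does not reach only later rows make up. The controller multiplies each number of a shift by 800 mm and each number of a turn by 180 degrees. A row lasts 1/12 s, in which the tool goes at most 41.7 mm and 7.16 degrees, less where a joint would pass 70% of its speed; a pose out of reach is approached as far as the arm can. A call with a number of a shift or a turn outside -1 to 1 is refused whole. A call with a gripper value outside its range is refused whole. The fingers move at their own pace and stop on an object; "newtons" is the grip in N (left out, the last holds). Time passes only in rows, so rows that repeat a pose let the fingers close. It gives the time, the measured TCP pose, the force, the opening and the grip force at its end, in the units of the state.
- manip.sense(): the state, without advancing time (a new reading comes with each control period).
- manip.snapshot(name): name is "scene" or "top" or "wrist"; returns a dict with "pixels" (384x512x3 uint8, red, green, blue), "depth" (384x512 float32, m along the optical axis (not along the pixel's ray), 0 where there is no reading), "intrinsics" (3x3 intrinsics, pixels), "k1" (the pictures are not rectified: a ray, as slopes to the right and down, at radius r is drawn at 1 + k1 r^2 times it, then the intrinsics apply), "R" (3x3) and "t" (3): a world point X has camera coordinates R X + t. Camera axes: x right, y down, z forward; pixel columns grow to the right and rows downward; lengths in m; the calibration is good to about 2 mm. A picture is of the moment at which its call begins.
- manip.sign_off(): hands the job in; it is judged then, once.
The state is a dict: "t": time; "q": joint angles; "qd": joint speeds; "tau": joint torques, N m; "tcp_pos": TCP position; "tool_rot": TCP orientation; "force": force on the tool from outside, world axes, zero at the start; "ft_torque": the same for the moment, N m; "finger_gap": opening from 0.0 (shut) to 1.0 (fully open); "gripper_force": force on a finger pad.
Only numpy, scipy, OpenCV 4.12 (cv2) and the standard library are available. Lean on these libraries where they do the work, as an engineer would, in place of code of your own. Each camera call takes 0.05 s, during which the arm holds its last target. There are 200 camera calls.

## Working session

There is one attempt and no reset: what is moved stays moved. The work goes in short steps, Python scripts to look and compute and a tool call to move; the robot and the scene stay as the last step left them, time stands still between calls to the robot, and variables do not carry over. Pictures are saved under pics/ and viewed, at most 10 in all, crops included, and the job is handed in when it is done.

Besides the shell and the picture viewer there is one more tool, called after "Emit:" as name(argument=value, ...) on one line, values as JSON. apply_moves: Moves the arm, as the interface text tells. Shifts and turns lie within -1 to 1; 1 stands for 800 mm of shift or 180 degrees of turn. Its arguments: {"type":"object","properties":{"claw":{"type":"array","items":{"type":"number"}},"travel":{"type":"array","items":{"type":"array","items":{"type":"number"}}},"turn":{"type":"array","items":{"type":"array","items":{"type":"number"}}},"newtons":{"type":"number"}},"required":["claw","travel","turn"]}

```bash
mkdir -p pics; cat > h.py <<'E'
import numpy as np, cv2, json
from station import manip
from scipy.spatial.transform import Rotation as Ro
def snap(n):
    s=manip.snapshot(n); return s
def save(s,name,crop=None,scale=1):
    im=s["pixels"][:,:,::-1]
    if crop: a,b,c,d=crop; im=im[b:d,a:c]
    im=cv2.resize(im,None,fx=scale,fy=scale,interpolation=cv2.INTER_CUBIC)
    cv2.imwrite("pics/"+name,im)
def rays(s,uv):
    uv=np.asarray(uv,float).reshape(-1,1,2)
    n=cv2.undistortPoints(uv,s["intrinsics"],np.array([s["k1"],0,0,0.])).reshape(-1,2)
    return np.c_[n,np.ones(len(n))]
def plane(s,uv,z):
    R=np.array(s["R"]);t=np.array(s["t"]);d=rays(s,uv)@R;c=-R.T@t
    return c+d*((z-c[2])/d[:,2])[:,None]
def cloud(s):
    h,w=s["depth"].shape
    u,v=np.meshgrid(np.arange(w),np.arange(h))
    r=rays(s,np.c_[u.ravel(),v.ravel()])
    P=(r*s["depth"].ravel()[:,None]-np.array(s["t"]))@np.array(s["R"])
    P[s["depth"].ravel()==0]=np.nan
    return P.reshape(h,w,3)
def proj(s,X):
    p=np.atleast_2d(X)@np.array(s["R"]).T+np.array(s["t"]);n=p[:,:2]/p[:,2:]
    n=n*(1+s["k1"]*(n**2).sum(1))[:,None]
    K=np.array(s["intrinsics"]);return n@K[:2,:2].T+K[:2,2]
def move(target,yaw=None):
    "shift/turn in move units to reach world TCP target; yaw = world angle of tool y (tool down)"
    st=manip.sense();R=Ro.from_quat(st["tool_rot"])
    d=R.inv().apply(np.array(target)-st["tcp_pos"])/0.8
    rv=np.zeros(3)
    y=R.as_matrix()[:,1];cur=np.degrees(np.arctan2(y[1],y[0]))
    if yaw is not None:
        dz=(yaw-cur+90)%180-90
        z=np.array([0,0,-1.]);yy=np.array([np.cos(np.radians(cur+dz)),np.sin(np.radians(cur+dz)),0])
        G=Ro.from_matrix(np.c_[np.cross(yy,z),yy,z]);rv=(R.inv()*G).as_rotvec()/np.pi
    print("travel",d.round(4),"turn",rv.round(4),"curyaw",round(cur,1),"q6",round(st["q"][5],2))
E
python3 - <<'E'
from h import *
a=snap("scene");b=snap("top")
save(a,"s1.png",scale=1.5);save(b,"t1.png",scale=1.5)
for s in(a,b): print(s["intrinsics"],s["k1"],s["R"],s["t"])
print(manip.sense())
E
```

```text
[[411.63016674   0.         251.18576708]
 [  0.         411.63016674 192.66665278]
 [  0.           0.           1.        ]] -0.08903844394519893 [[ 0.76177438  0.6478207  -0.00530433]
 [ 0.54819466 -0.64894372 -0.52759328]
 [-0.34522806  0.39899924 -0.84948055]] [-0.36294531 -0.26846606  1.47965081]
[[356.61524999   0.         251.59008577]
 [  0.         356.61524999 191.46756672]
 [  0.           0.           1.        ]] -0.10484100600841208 [[ 1.08039218e-02 -9.99941635e-01 -5.00657315e-05]
 [-9.92486716e-01 -1.07172723e-02 -1.21882147e-01]
 [ 1.21874497e-01  1.36649476e-03 -9.92544578e-01]] [-0.05837334  0.5490781   1.02683047]
{'t': 0.1, 'q': array([ 1.10649829e+00,  5.28371986e-01,  1.43379823e+00,  1.28196348e-05,
        1.18139838e+00, -1.78509149e-01]), 'qd': array([-2.39676490e-05, -3.07621901e-03, -1.46326792e-03,  2.38874564e-03,
        1.59395095e-04, -8.52679821e-04]), 'tau': array([ 7.86877251e-06, -4.43304706e+01, -1.78585035e+01, -2.37570530e-04,
        3.84337065e-03, -1.12925323e-05]), 'tcp_pos': array([0.17587248, 0.59906274, 0.23042457]), 'tool_rot': array([ 1.42410998e-01,  9.89807118e-01, -9.35507532e-04, -3.17722710e-04]), 'force': array([-0.4529416 ,  0.74316635,  0.6107297 ]), 'ft_torque': array([-0.00590412,  0.04100096,  0.05862401]), 'gripper_force': 0.0, 'finger_gap': 1.000010849804674}
```

View pics/s1.png

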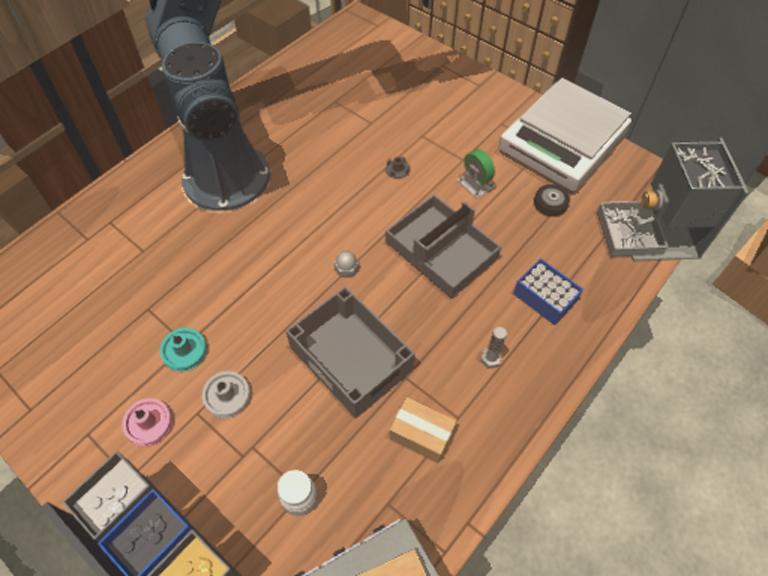

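View pics/t1.png

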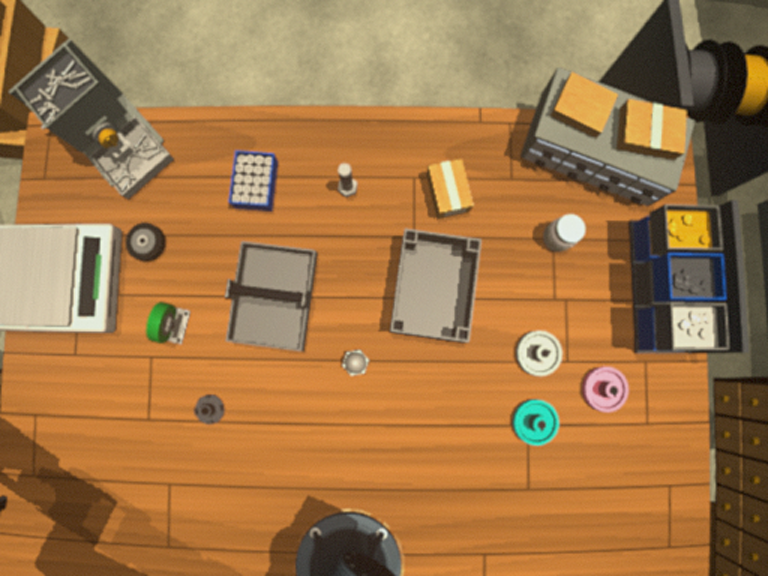

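The pulley candidates in the top view (1.5x) are grey (540,353), pink (606,389) and turquoise (536,422). The grey one fits "bare zinc". The caster is the green wheel with a plate at (168,323); the bare wheel at (146,241) has no plate. The handled tray is at (272,296) and the base tray at (436,286). Next I measure, with one crop to confirm.

```bash
python3 - <<'E'
from h import *
b=snap("top");a=snap("scene")
c1=cv2.resize(b["pixels"][210:305,330:430,::-1],(400,380));c2=cv2.resize(b["pixels"][180:275,80:180,::-1],(400,380))
cv2.imwrite("pics/c1.png",np.hstack([c1,c2]))
P=cloud(b)
def reg(name,box,zlo,zhi):
    u0,v0,u1,v1=[int(x/1.5) for x in box]
    Q=P[v0:v1,u0:u1].reshape(-1,3);Q=Q[(Q[:,2]>zlo)&(Q[:,2]<zhi)]
    r=cv2.minAreaRect((Q[:,:2]*1000).astype(np.float32))
    (x,y),rad=cv2.minEnclosingCircle((Q[:,:2]*1000).astype(np.float32))
    print(name,len(Q),"rect",np.round(r[0],1),np.round(r[1],1),round(r[2],1),"circ",round(x,1),round(y,1),round(rad,1),"zmed",np.median(Q[:,2]).round(4))
reg("base rim",(380,220,495,350),.066,.085)
reg("top rim",(215,235,325,360),.042,.06)
reg("handle",(215,235,325,360),.08,.115)
reg("pulley rim",(510,325,570,382),.012,.026)
reg("pulley hub",(510,325,570,382),.04,.06)
reg("caster all",(138,295,195,352),.005,.12)
reg("caster wheel",(138,295,195,352),.075,.12)
reg("caster plate",(138,295,195,352),-.001,.02)
reg("acorn",(335,340,375,385),.01,.07)
reg("barewheel",(120,215,170,268),.01,.07)
E
```

```text
base rim 516 rect [ 552.1 -164.7] [151.1 200.8] 82.5 circ 552.1 -163.3 123.6 zmed 0.0743
top rim 375 rect [530.4 157.6] [150.4 201.6] 83.3 circ 528.9 158.1 123.6 zmed 0.0487
handle 362 rect [530.2 157.7] [149.6  33.3] 83.4 circ 530.9 157.1 75.8 zmed 0.0995
pulley rim 379 rect [ 423.4 -376.9] [87.3 84. ] 89.4 circ 423.7 -378.2 45.2 zmed 0.016
pulley hub 98 rect [ 422.6 -379.8] [27.9 31.6] 10.6 circ 423.3 -379.4 16.3 zmed 0.0495
caster all 537 rect [467.1 386.1] [107.4  96.2] 83.4 circ 473.1 391.6 63.9 zmed 0.0767
caster wheel 279 rect [472.7 368.4] [29.9 71.2] 76.0 circ 473.3 370.1 35.9 zmed 0.0907
caster plate 710 rect [477.8 384.5] [115.5 124.2] 1.2 circ 477.8 384.8 84.6 zmed 0.0014
acorn 210 rect [401.4  -9.5] [45.  48.2] 72.9 circ 401.4 -9.5 25.4 zmed 0.0426
barewheel 544 rect [642.8 439.9] [94.8 78.2] 89.5 circ 646.9 442.1 50.6 zmed 0.026
```

View pics/c1.png

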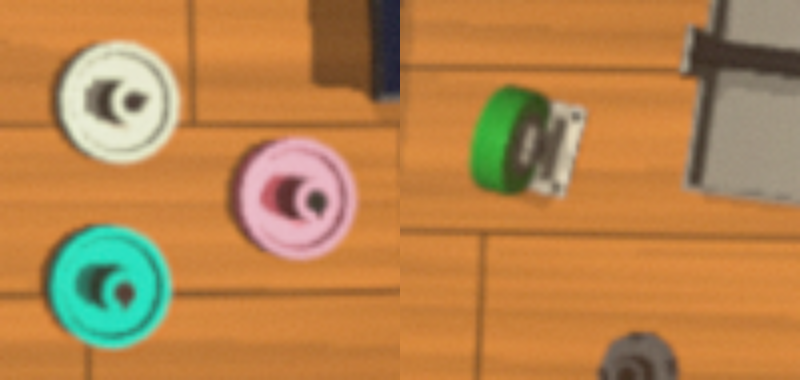

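The crop shows a bare grey-white pulley at upper left, separate from the pink and turquoise look-alikes, and on the right the green wheel with its steel plate, which is the caster. The grey pulley it is. I go over it by a waypoint in front of the base.

```bash
python3 - <<'E'
from h import *
move([.46,.12,.23],-7.5); move([.423,-.379,.2],-7.5)
E
```

```text
travel [-0.5095 -0.4747  0.0014] turn [-4.000e-04  3.000e-04  4.507e-01] curyaw 73.6 q6 -0.18
travel [-0.641  -1.0861  0.0397] turn [-4.000e-04  3.000e-04  4.507e-01] curyaw 73.6 q6 -0.18
```

```bash
cat >> h.py <<'E'
def plan(wps):
    "wps: list of (pos,yaw); splits into calls of 5 rows, prints travel/turn for each call"
    st=manip.sense();R=Ro.from_quat(st["tool_rot"]);p=np.array(st["tcp_pos"]);
    for tgt,yaw in wps:
        y=R.as_matrix()[:,1];cur=np.degrees(np.arctan2(y[1],y[0]));dz=(yaw-cur+90)%180-90
        n=int(np.ceil(max(np.linalg.norm(np.array(tgt)-p)/.195,abs(dz)/34,.01)));p0=p
        for i in range(1,n+1):
            a=np.radians(cur+dz*i/n);yy=np.array([np.cos(a),np.sin(a),0]);z=np.array([0,0,-1.])
            G=Ro.from_matrix(np.c_[np.cross(yy,z),yy,z]);q=p0+(np.array(tgt)-p0)*i/n
            d=R.inv().apply(q-p);rv=(R.inv()*G).as_rotvec()
            print("travel",(d/.8).round(4).tolist(),"turn",(rv/np.pi).round(4).tolist(),"mm",round(np.linalg.norm(d)*1000),"->",q.round(3))
            R=G;p=q
E
python3 - <<'E'
from h import *
plan([([.46,.12,.23],-7.5),([.423,-.379,.16],-7.5)])
E
```

```text
travel [-0.1698, -0.1582, 0.0005] turn [-0.0005, 0.0, 0.1502] mm 186 -> [0.271 0.439 0.23 ]
travel [-0.2232, -0.0637, 0.0003] turn [0.0, 0.0, 0.1502] mm 186 -> [0.365 0.28  0.23 ]
travel [-0.2278, 0.0447, 0.0003] turn [0.0, 0.0, 0.1502] mm 186 -> [0.46 0.12 0.23]
travel [-0.2082, 0.0119, 0.0292] turn [0.0, 0.0, 0.0] mm 168 -> [ 0.448 -0.046  0.207]
travel [-0.2082, 0.0119, 0.0292] turn [0.0, 0.0, 0.0] mm 168 -> [ 0.435 -0.213  0.183]
travel [-0.2082, 0.0119, 0.0292] turn [0.0, 0.0, 0.0] mm 168 -> [ 0.423 -0.379  0.16 ]
```

Emit:
apply_moves(claw=[1,1,1,1,1], travel=[[-0.17,-0.158,0],[-0.17,-0.158,0],[-0.17,-0.158,0],[-0.17,-0.158,0],[-0.17,-0.158,0]], turn=[[0,0,0.15],[0,0,0.15],[0,0,0.15],[0,0,0.15],[0,0,0.15]])

```text
t: 0.62
tcp_pos: [0.272, 0.4361, 0.231]
tool_rot: [0.372, 0.928, -0.001, 0.0]
force: [-0.7, 0.8, -0.2]
finger_gap: 1.002
gripper_force: 0.0
```

Emit:
apply_moves(claw=[1,1,1,1,1], travel=[[-0.223,-0.064,0],[-0.223,-0.064,0],[-0.223,-0.064,0],[-0.223,-0.064,0],[-0.223,-0.064,0]], turn=[[0,0,0.15],[0,0,0.15],[0,0,0.15],[0,0,0.15],[0,0,0.15]])

```text
t: 1.03
tcp_pos: [0.3674, 0.277, 0.2314]
tool_rot: [0.579, 0.816, -0.0, 0.001]
force: [-0.2, 0.6, -0.0]
finger_gap: 0.998
gripper_force: 0.0
```

Emit:
apply_moves(claw=[1,1,1,1,1], travel=[[-0.228,0.045,0],[-0.228,0.045,0],[-0.228,0.045,0],[-0.228,0.045,0],[-0.228,0.045,0]], turn=[[0,0,0.15],[0,0,0.15],[0,0,0.15],[0,0,0.15],[0,0,0.15]])

```text
t: 1.45
tcp_pos: [0.4636, 0.1168, 0.2316]
tool_rot: [0.753, 0.658, 0.001, 0.001]
force: [-0.0, 0.4, 0.5]
finger_gap: 0.999
gripper_force: 0.0
```

```bash
python3 - <<'E'
from h import *
print(manip.sense()["tcp_pos"],manip.sense()["t"])
plan([([.423,-.379,.16],-7.5)])
E
```

```text
[0.46362713 0.11677192 0.23159407] 1.45
travel [-0.2069, 0.011, 0.0301] turn [0.001, 0.0003, -0.0005] mm 168 -> [ 0.45  -0.048  0.208]
travel [-0.207, 0.0108, 0.0298] turn [0.0, 0.0, -0.0005] mm 168 -> [ 0.437 -0.214  0.184]
travel [-0.207, 0.0105, 0.0298] turn [0.0, 0.0, -0.0005] mm 168 -> [ 0.423 -0.379  0.16 ]
```

Emit:
apply_moves(claw=[1,1,1,1,1], travel=[[-0.207,0.011,0.03],[-0.207,0.011,0.03],[-0.207,0.011,0.03],[-0.207,0.011,0.03],[-0.207,0.011,0.03]], turn=[[0,0,0],[0,0,0],[0,0,0],[0,0,0],[0,0,0]])

```text
t: 1.87
tcp_pos: [0.4484, -0.0513, 0.2066]
tool_rot: [0.754, 0.657, -0.001, 0.001]
force: [0.3, 0.6, -0.3]
finger_gap: 1.003
gripper_force: 0.0
```

Emit:
apply_moves(claw=[1,1,1,1,1], travel=[[-0.207,0.011,0.03],[-0.207,0.011,0.03],[-0.207,0.011,0.03],[-0.207,0.011,0.03],[-0.207,0.011,0.03]], turn=[[0,0,0],[0,0,0],[0,0,0],[0,0,0],[0,0,0]])

```text
t: 2.28
tcp_pos: [0.4368, -0.2174, 0.1829]
tool_rot: [0.753, 0.658, -0.001, 0.003]
force: [0.5, -0.1, 0.5]
finger_gap: 1.001
gripper_force: 0.0
```

Emit:
apply_moves(claw=[1,1,1,1,1,1], travel=[[-0.207,0.011,0.03],[-0.207,0.011,0.03],[-0.207,0.011,0.03],[-0.207,0.011,0.03],[-0.207,0.011,0.03]], turn=[[0,0,0],[0,0,0],[0,0,0],[0,0,0],[0,0,0]])

```text
invalid input
```

Emit:
apply_moves(claw=[1,1,1,1,1], travel=[[-0.203,0.013,0.03],[-0.203,0.013,0.03],[-0.203,0.013,0.03],[-0.203,0.013,0.03],[-0.203,0.013,0.03]], turn=[[0,0,0],[0,0,0],[0,0,0],[0,0,0],[0,0,0]])

```text
t: 2.7
tcp_pos: [0.4259, -0.3803, 0.1589]
tool_rot: [0.753, 0.658, -0.001, 0.003]
force: [0.8, -0.2, -0.1]
finger_gap: 0.999
gripper_force: 0.0
```

```bash
python3 - <<'E'
from h import *
w=snap("wrist");save(w,"w1.png",scale=1.2)
P=cloud(w)
Q=P.reshape(-1,3)
c=np.array([.423,-.379])
Q=Q[np.hypot(*(Q[:,:2]-c).T)<.06]
for lo,hi in((.012,.024),(.044,.06)):
    q=Q[(Q[:,2]>lo)&(Q[:,2]<hi)]
    print(len(q),cv2.minEnclosingCircle((q[:,:2]*1000).astype(np.float32)),np.median(q[:,2]))
print(manip.sense()["tcp_pos"])
plan([([.423,-.379,.022],-7.5)])
E
```

```text
3484 ((421.8457336425781, -379.12677001953125), 45.09288024902344) 0.01641935100130875
877 ((421.9945068359375, -379.057373046875), 16.15395736694336) 0.05027225670983456
[ 0.42533611 -0.37603458  0.15877631]
travel [-0.0038, -0.0026, 0.171] turn [0.0004, 0.0005, -0.0006] mm 137 -> [ 0.423 -0.379  0.022]
```

View pics/w1.png

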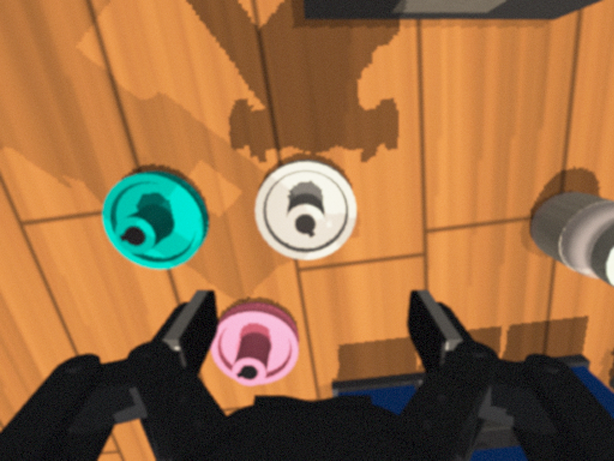

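The zinc pulley is under the gripper at (306,210), with pink and turquoise clear of the finger line. Descend and pinch.

Emit:
apply_moves(claw=[0.6,0.4,0.4,0.4,0.4], travel=[[-0.002,-0.004,0.05],[-0.003,-0.004,0.1],[-0.003,-0.004,0.14],[-0.003,-0.004,0.16],[-0.003,-0.004,0.17]], turn=[[0,0,0],[0,0,0],[0,0,0],[0,0,0],[0,0,0]])

```text
t: 3.17
tcp_pos: [0.4207, -0.371, 0.0207]
tool_rot: [0.751, 0.661, 0.0, -0.003]
force: [-1.1, 0.6, -1.3]
finger_gap: 0.696
gripper_force: 0.0
```

Emit:
apply_moves(claw=[-1,-1,-1,-1,-1], newtons=50, travel=[[0,0,0],[0,0,0],[0,0,0],[0,0,0],[0,0,0]], turn=[[0,0,0],[0,0,0],[0,0,0],[0,0,0],[0,0,0]])

```text
t: 3.58
tcp_pos: [0.4223, -0.3746, 0.0245]
tool_rot: [0.751, 0.66, 0.0, 0.001]
force: [1.7, 2.8, 0.7]
finger_gap: 0.359
gripper_force: 50.5
```

Emit:
apply_moves(claw=[-1,-1,-1,-1,-1], newtons=50, travel=[[0,0,0],[0,0,0],[0,0,-0.005],[0,0,-0.015],[0,0,-0.03]], turn=[[0,0,0],[0,0,0],[0,0,0],[0,0,0],[0,0,0]])

```text
t: 4.0
tcp_pos: [0.4205, -0.3737, 0.0467]
tool_rot: [0.751, 0.66, -0.0, -0.002]
force: [-0.1, 1.3, -5.3]
finger_gap: 0.358
gripper_force: 50.2
```

```bash
python3 - <<'E'
from h import *
print(manip.sense()["tcp_pos"])
plan([([.445,-.345,.15],-7.5),([.552,-.162,.14],-7.5)])
E
```

```text
[ 0.42053649 -0.37374037  0.04665996]
travel [0.0398, 0.0254, -0.1292] turn [-0.0009, -0.0007, 0.0006] mm 110 -> [ 0.445 -0.345  0.15 ]
travel [0.1221, 0.0514, 0.0062] turn [0.0, 0.0, 0.0] mm 106 -> [ 0.499 -0.254  0.145]
travel [0.1221, 0.0514, 0.0063] turn [0.0, 0.0, 0.0] mm 106 -> [ 0.552 -0.162  0.14 ]
```

Emit:
apply_moves(claw=[-1,-1,-1,-1,-1], travel=[[0.01,0.005,-0.03],[0.02,0.01,-0.06],[0.03,0.02,-0.1],[0.04,0.025,-0.13],[0.06,0.033,-0.13]], turn=[[0,0,0],[0,0,0],[0,0,0],[0,0,0],[0,0,0]])

```text
t: 4.42
tcp_pos: [0.4566, -0.3343, 0.1574]
tool_rot: [0.751, 0.66, -0.0, 0.007]
force: [1.1, -1.3, -5.3]
finger_gap: 0.36
gripper_force: 50.7
```

Emit:
apply_moves(claw=[-1,-1,-1,-1,-1], travel=[[0.04,0.016,0],[0.08,0.033,0],[0.12,0.05,0],[0.16,0.067,0],[0.19,0.08,0]], turn=[[0,0,0],[0,0,0],[0,0,0],[0,0,0],[0,0,0]])

```text
t: 4.83
tcp_pos: [0.5372, -0.1852, 0.1519]
tool_rot: [0.751, 0.66, 0.0, -0.0]
force: [-0.4, 0.3, -5.8]
finger_gap: 0.356
gripper_force: 50.7
```

Emit:
apply_moves(claw=[-1,-1,-1], travel=[[0.03,0.012,0],[0.034,0.014,0],[0.034,0.014,0]], turn=[[0,0,0],[0,0,0],[0,0,0]])

```text
t: 5.08
tcp_pos: [0.5517, -0.1605, 0.1517]
tool_rot: [0.75, 0.661, -0.0, -0.0]
force: [0.4, -0.0, -5.6]
finger_gap: 0.358
gripper_force: 50.6
```

```bash
python3 - <<'E'
from h import *
w=snap("wrist");b=snap("top")
save(w,"w2.png",scale=1.2);
print(manip.sense()["tcp_pos"],manip.sense()["force"])
for n,s in(("w",w),("t",b)):
    Q=cloud(s).reshape(-1,3);Q=Q[~np.isnan(Q[:,0])]
    q=Q[(np.hypot(Q[:,0]-.552,Q[:,1]+.165)<.13)&(Q[:,2]>.069)&(Q[:,2]<.079)]
    if len(q): print(n,len(q),cv2.minAreaRect((q[:,:2]*1000).astype(np.float32)))
    q=Q[(np.hypot(Q[:,0]-.552,Q[:,1]+.165)<.07)&(Q[:,2]>.1)&(Q[:,2]<.145)]
    if len(q): print(n,len(q),cv2.minEnclosingCircle((q[:,:2]*1000).astype(np.float32)),np.percentile(q[:,2],[5,50,95]))
plan([([.552,-.162,.14],-7.5)])
E
```

```text
[ 0.55103702 -0.16261498  0.15155849] [-0.09079809  0.20057122 -5.99407526]
w 5460 ((550.6520385742188, -164.62667846679688), (150.375, 200.4174041748047), 82.53565216064453)
w 5931 ((552.4998168945312, -166.2393798828125), 45.496055603027344) [0.13098046 0.13955547 0.1448295 ]
t 81 ((598.3953857421875, -173.2762451171875), (176.63514709472656, 93.27433013916016), 65.42798614501953)
t 49 ((553.4110107421875, -167.08084106445312), 45.123600006103516) [0.13683836 0.14101722 0.14468253]
travel [0.0009, 0.0011, 0.0144] turn [-0.0001, 0.0002, 0.0008] mm 12 -> [ 0.552 -0.162  0.14 ]
```

View pics/w2.png

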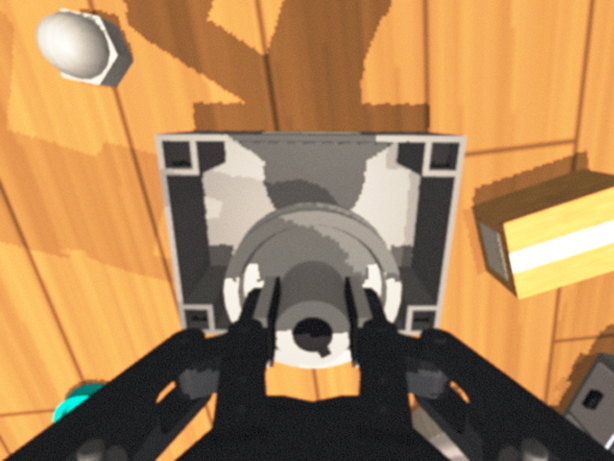

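The pulley hangs centred over the base tray within 2 mm, all four sockets visible (e.g. (180,155), (443,155)). Lower.

Emit:
apply_moves(claw=[-1,-1,-1,-1,-1], travel=[[0.001,-0.002,0.03],[0.001,-0.002,0.07],[0.001,-0.002,0.11],[0.001,-0.002,0.135],[0.001,-0.002,0.147]], turn=[[0,0,0],[0,0,0],[0,0,0],[0,0,0],[0,0,0]])

```text
t: 5.6
tcp_pos: [0.5475, -0.162, 0.0309]
tool_rot: [0.752, 0.659, -0.001, -0.003]
force: [-0.5, 0.7, -5.3]
finger_gap: 0.363
gripper_force: 50.5
```

Emit:
apply_moves(claw=[-1,-1,-1,-1], travel=[[0,0,0.001],[0,0,0.0025],[0,0,0.004],[0,0,0.005]], turn=[[0,0,0],[0,0,0],[0,0,0],[0,0,0]])

```text
t: 5.93
tcp_pos: [0.5513, -0.1622, 0.0312]
tool_rot: [0.751, 0.66, 0.001, 0.002]
force: [0.1, -0.5, -5.8]
finger_gap: 0.357
gripper_force: 50.5
```

Emit:
apply_moves(claw=[-1,-1,-1,-1], travel=[[0,0,0.001],[0,0,0.002],[0,0,0.003],[0,0,0.003]], turn=[[0,0,0],[0,0,0],[0,0,0],[0,0,0]])

```text
t: 6.27
tcp_pos: [0.5506, -0.1615, 0.0285]
tool_rot: [0.751, 0.66, 0.0, 0.001]
force: [-0.4, -0.1, 2.0]
finger_gap: 0.358
gripper_force: 51.7
```

Emit:
apply_moves(claw=[-1,-1], travel=[[0,0,0.001],[0,0,0.001]], turn=[[0,0,0],[0,0,0]])

```text
t: 6.43
tcp_pos: [0.5507, -0.1614, 0.0285]
tool_rot: [0.751, 0.66, 0.0, 0.001]
force: [-2.2, 1.3, 9.2]
finger_gap: 0.36
gripper_force: 52.3
```

Emit:
apply_moves(claw=[0.2,0.4,0.4,0.4,0.4], travel=[[0,0,0],[0,0,0],[0,0,0],[0,0,-0.01],[0,0,-0.04]], turn=[[0,0,0],[0,0,0],[0,0,0],[0,0,0],[0,0,0]])

```text
t: 6.85
tcp_pos: [0.5479, -0.1602, 0.0563]
tool_rot: [0.751, 0.66, -0.001, -0.003]
force: [-0.0, 0.4, 0.5]
finger_gap: 0.702
gripper_force: 0.0
```

```bash
python3 - <<'E'
from h import *
print(manip.sense()["tcp_pos"])
plan([([.55,-.15,.2],-7),([.53,.158,.2],-6.6)])
E
```

```text
[ 0.54794245 -0.16023799  0.05633907]
travel [0.0134, -0.0002, -0.1795] turn [-0.002, -0.0007, -0.0021] mm 144 -> [ 0.55 -0.15  0.2 ]
travel [0.1895, -0.0359, 0.0] turn [0.0, 0.0, -0.0011] mm 154 -> [0.54  0.004 0.2  ]
travel [0.1897, -0.0352, 0.0] turn [0.0, 0.0, -0.0011] mm 154 -> [0.53  0.158 0.2  ]
```

Emit:
apply_moves(claw=[0.4,0.4,0.6,0.8,1], travel=[[0,0,-0.05],[0,0,-0.1],[0.003,0,-0.14],[0.008,0,-0.17],[0.014,0,-0.18]], turn=[[0,0,0],[0,0,0],[0,0,0],[0,0,0],[0,0,0]])

```text
t: 7.27
tcp_pos: [0.5538, -0.1512, 0.2074]
tool_rot: [0.751, 0.66, 0.002, 0.004]
force: [0.5, -0.7, 0.2]
finger_gap: 0.994
gripper_force: 0.0
```

Emit:
apply_moves(claw=[1,1,1,1,1], travel=[[0.04,-0.007,0],[0.08,-0.014,0],[0.12,-0.021,0],[0.16,-0.029,0],[0.19,-0.036,0]], turn=[[0,0,0],[0,0,0],[0,0,-0.001],[0,0,-0.002],[0,0,-0.003]])

```text
t: 7.68
tcp_pos: [0.5412, 0.0069, 0.2018]
tool_rot: [0.748, 0.664, -0.0, -0.001]
force: [0.4, 0.4, -0.3]
finger_gap: 0.997
gripper_force: 0.0
```

Emit:
apply_moves(claw=[1,1,1,1,1], travel=[[0.05,-0.009,0],[0.1,-0.018,0],[0.15,-0.028,0],[0.19,-0.036,0],[0.19,-0.036,0]], turn=[[0,0,0],[0,0,0],[0,0,-0.001],[0,0,-0.001],[0,0,-0.001]])

```text
t: 8.1
tcp_pos: [0.5299, 0.1643, 0.2018]
tool_rot: [0.745, 0.667, 0.0, -0.002]
force: [0.7, -0.4, -0.1]
finger_gap: 1.001
gripper_force: 0.0
```

```bash
python3 - <<'E'
from h import *
w=snap("wrist");b=snap("top")
print(manip.sense()["tcp_pos"])
def rect(s,c,r,lo,hi):
    Q=cloud(s).reshape(-1,3);Q=Q[~np.isnan(Q[:,0])]
    q=Q[(np.hypot(Q[:,0]-c[0],Q[:,1]-c[1])<r)&(Q[:,2]>lo)&(Q[:,2]<hi)]
    R=cv2.minAreaRect((q[:,:2]*1000).astype(np.float32));print(len(q),np.round(R[0],1),np.round(R[1],1),round(R[2],1),np.percentile(q[:,2],[5,50,95]).round(4))
for s in(w,b):
    rect(s,(.53,.158),.14,.043,.055); rect(s,(.53,.158),.12,.09,.106)
rect(b,(.552,-.165),.135,.069,.08)
rect(b,(.552,-.165),.04,.03,.062);rect(w,(.552,-.165),.135,.069,.08)
save(w,"w3.png");
plan([([.53,.158,.071],-6.6)])
E
```

```text
[0.53100178 0.15994051 0.20182272]
2849 [529.8 157.1] [150.8 200.8] 83.6 [0.0444 0.0498 0.0513]
2877 [530.1 157.3] [150.2  33.7] 83.5 [0.0982 0.1    0.1012]
225 [529.3 145.5] [125.5 201.1] 83.5 [0.0448 0.0495 0.0533]
242 [527.6 136.7] [107.6  33.1] 83.7 [0.0961 0.0997 0.103 ]
478 [ 552.2 -164.8] [151.4 200.9] 82.5 [0.0705 0.0745 0.0773]
102 [ 551.5 -166.3] [29.1 31. ] 44.9 [0.0417 0.0536 0.0577]Traceback (most recent call last):
  File "<stdin>", line 11, in <module>
  File "<stdin>", line 7, in rect
    return _quantile_unchecked(
        a, q, axis, out, overwrite_input, method, keepdims, weights)
    return _ureduce(a,
                    func=_quantile_ureduce_func,
    ...<5 lines>...
                    overwrite_input=overwrite_input,
                    method=method)
    r = func(a, **kwargs)
    result = _quantile(arr,
                       quantiles=q,
    ...<2 lines>...
                       out=out,
                       weights=wgt)
    slices_having_nans = np.isnan(arr[-1, ...])
                                  ~~~^^^^^^^^^
IndexError: index -1 is out of bounds for axis 0 with size 0
```

```bash
python3 - <<'E'
from h import *
plan([([.53,.1572,.071],-6.5)])
E
```

```text
travel [-0.0034, -0.0006, 0.1635] turn [-0.0004, 0.0002, 0.0002] mm 131 -> [0.53  0.157 0.071]
```

Emit:
apply_moves(claw=[1,0.8,0.6,0.4,0.2], travel=[[-0.0034,-0.0006,0.05],[-0.0034,-0.0006,0.1],[-0.0034,-0.0006,0.135],[-0.0034,-0.0006,0.155],[-0.0034,-0.0006,0.163]], turn=[[0,0,0],[0,0,0],[0,0,0],[0,0,0],[0,0,0]])

```text
t: 8.62
tcp_pos: [0.5291, 0.1541, 0.0689]
tool_rot: [0.748, 0.664, -0.003, -0.002]
force: [-0.4, 0.2, -0.6]
finger_gap: 0.606
gripper_force: 0.0
```

Emit:
apply_moves(claw=[-0.2,-0.4,-0.6,-1,-1], newtons=70, travel=[[0,0,0],[0,0,0],[0,0,0],[0,0,0],[0,0,0]], turn=[[0,0,0],[0,0,0],[0,0,0],[0,0,0],[0,0,0]])

```text
t: 9.03
tcp_pos: [0.5316, 0.1557, 0.0734]
tool_rot: [0.747, 0.665, 0.001, 0.001]
force: [-0.8, -2.3, 2.5]
finger_gap: 0.169
gripper_force: 69.1
```

Emit:
apply_moves(claw=[-1,-1,-1,-1,-1], newtons=80, travel=[[0,0,0],[0,0,-0.002],[0,0,-0.006],[0,0,-0.015],[0,0,-0.03]], turn=[[0,0,0],[0,0,0],[0,0,0],[0,0,0],[0,0,0]])

```text
t: 9.45
tcp_pos: [0.5301, 0.1561, 0.0954]
tool_rot: [0.747, 0.665, -0.001, -0.001]
force: [0.4, 0.5, -3.5]
finger_gap: 0.172
gripper_force: 78.1
```

```bash
python3 - <<'E'
from h import *
s=manip.sense();print(s["tcp_pos"],s["force"])
plan([([.53,.1572,.2],-6.5),([.551,-.1645,.2],-7.5)])
E
```

```text
[0.53010353 0.1561207  0.09540122] [ 0.38650593  0.46549836 -3.47613328]
travel [0.0013, -0.0007, -0.1307] turn [-0.0009, 0.0001, -0.0009] mm 105 -> [0.53  0.157 0.2  ]
travel [-0.1983, 0.0358, 0.0] turn [0.0, 0.0, 0.0028] mm 161 -> [ 0.54  -0.004  0.2  ]
travel [-0.198, 0.0375, 0.0] turn [0.0, 0.0, 0.0028] mm 161 -> [ 0.551 -0.164  0.2  ]
```

Emit:
apply_moves(claw=[-1,-1,-1,-1,-1], travel=[[0,0,-0.025],[0,0,-0.06],[0,0,-0.1],[-0.005,0,-0.125],[-0.02,0.003,-0.13]], turn=[[0,0,0],[0,0,0],[0,0,0],[0,0,0],[0,0,0]])

```text
t: 9.87
tcp_pos: [0.5339, 0.1412, 0.2043]
tool_rot: [0.746, 0.666, 0.004, 0.002]
force: [1.0, -0.5, -3.6]
finger_gap: 0.173
gripper_force: 78.4
```

Emit:
apply_moves(claw=[-1,-1,-1,-1,-1], travel=[[-0.03,0.005,0],[-0.065,0.011,0],[-0.105,0.018,0],[-0.145,0.026,0],[-0.185,0.033,0]], turn=[[0,0,0],[0,0,0.001],[0,0,0.002],[0,0,0.003],[0,0,0.003]])

```text
t: 10.28
tcp_pos: [0.5397, -0.012, 0.1989]
tool_rot: [0.75, 0.661, -0.001, -0.001]
force: [1.1, 0.2, -4.7]
finger_gap: 0.172
gripper_force: 78.3
```

Emit:
apply_moves(claw=[-1,-1,-1,-1,-1], travel=[[-0.04,0.007,0],[-0.08,0.015,0],[-0.12,0.023,0],[-0.155,0.029,0],[-0.18,0.034,0]], turn=[[0,0,0],[0,0,0.001],[0,0,0.002],[0,0,0.003],[0,0,0.003]])

```text
t: 10.7
tcp_pos: [0.5487, -0.1598, 0.1987]
tool_rot: [0.754, 0.657, -0.001, -0.0]
force: [-0.1, 0.0, -4.0]
finger_gap: 0.17
gripper_force: 78.3
```

Emit:
apply_moves(claw=[-1,-1,-1], travel=[[-0.005,0.001,0],[-0.01,0.002,0],[-0.01,0.002,0]], turn=[[0,0,0],[0,0,0],[0,0,0]])

```text
t: 10.95
tcp_pos: [0.5493, -0.1651, 0.199]
tool_rot: [0.754, 0.657, -0.0, -0.001]
force: [0.9, 0.1, -4.4]
finger_gap: 0.174
gripper_force: 78.3
```

```bash
cat >> h.py <<'E'
def rect(s,c,r,lo,hi):
    Q=cloud(s).reshape(-1,3);Q=Q[~np.isnan(Q[:,0])]
    q=Q[(np.hypot(Q[:,0]-c[0],Q[:,1]-c[1])<r)&(Q[:,2]>lo)&(Q[:,2]<hi)]
    if len(q)<5: print("few");return
    R=cv2.minAreaRect((q[:,:2]*1000).astype(np.float32));print(len(q),np.round(R[0],1),np.round(R[1],1),round(R[2],1),np.percentile(q[:,2],[5,50,95]).round(4))
E
python3 - <<'E'
from h import *
w=snap("wrist");b=snap("top")
s=manip.sense();print(s["t"],s["tcp_pos"],s["force"])
for s in(w,b): rect(s,(.551,-.165),.14,.17,.186);rect(s,(.551,-.165),.14,.069,.079)
sc=snap("scene");save(sc,"s2.png",(150,80,330,300),2.5)
plan([([.551,-.1645,.16],-7.5)])
E
```

```text
11.05 [ 0.5494349  -0.16362859  0.19943025] [-0.95491186 -0.53288334 -4.09985881]
6392 [ 550.2 -163.7] [150.7 201.7] 82.3 [0.171  0.1755 0.1769]
few
97 [ 590.1 -170.8] [187.1 108.2] 62.4 [0.171  0.1755 0.1794]
few
travel [-0.0012, 0.002, 0.0495] turn [-0.0005, -0.0003, -0.001] mm 40 -> [ 0.551 -0.164  0.16 ]
```

View pics/s2.png

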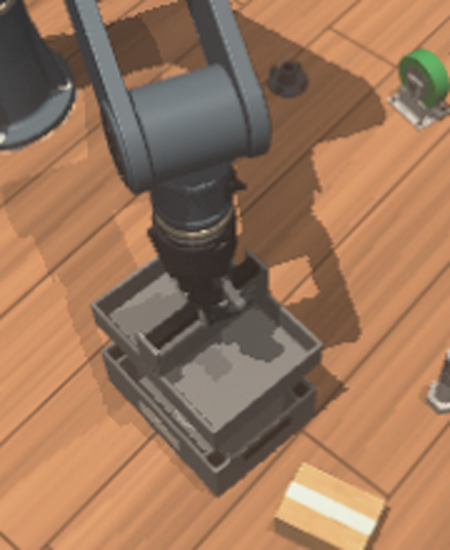

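The scene view shows the handled tray level over the base tray, aligned the same way. The offset is under 1 mm and 0.2°. Correct and lower to just above the rim.

Emit:
apply_moves(claw=[-1,-1,-1,-1,-1], travel=[[-0.001,0.0008,0.015],[-0.001,0.0008,0.03],[-0.001,0.0008,0.044],[-0.001,0.0008,0.053],[-0.001,0.0008,0.058]], turn=[[0,0,-0.001],[0,0,-0.001],[0,0,-0.001],[0,0,-0.001],[0,0,-0.001]])

```text
t: 11.52
tcp_pos: [0.55, -0.1644, 0.1524]
tool_rot: [0.752, 0.659, -0.0, -0.001]
force: [-0.1, -0.2, -4.4]
finger_gap: 0.169
gripper_force: 78.3
```

Emit:
apply_moves(claw=[-1,-1,-1,-1,-1], travel=[[0,0,0],[0,0,0.002],[0,0,0.004],[0,0,0.006],[0,0,0.008]], turn=[[0,0,0],[0,0,0],[0,0,0],[0,0,0],[0,0,0]])

```text
t: 11.93
tcp_pos: [0.551, -0.1657, 0.1476]
tool_rot: [0.752, 0.659, 0.0, 0.0]
force: [0.5, 0.0, -4.4]
finger_gap: 0.174
gripper_force: 78.4
```

Emit:
apply_moves(claw=[-1,-1,-1,-1,-1], travel=[[0,0,0.0015],[0,0,0.003],[0,0,0.0045],[0,0,0.006],[0,0,0.006]], turn=[[0,0,0],[0,0,0],[0,0,0],[0,0,0],[0,0,0]])

```text
t: 12.35
tcp_pos: [0.5506, -0.1655, 0.1423]
tool_rot: [0.752, 0.659, -0.0, -0.0]
force: [-0.0, -0.2, -4.4]
finger_gap: 0.17
gripper_force: 78.4
```

Lugs are in the sockets with no side force; lower the last few mm.

Emit:
apply_moves(claw=[-1,-1,-1,-1,-1], travel=[[0,0,0.001],[0,0,0.002],[0,0,0.003],[0,0,0.0035],[0,0,0.0035]], turn=[[0,0,0],[0,0,0],[0,0,0],[0,0,0],[0,0,0]])

```text
t: 12.77
tcp_pos: [0.5506, -0.1655, 0.1396]
tool_rot: [0.752, 0.659, -0.0, -0.0]
force: [0.3, -0.7, -3.6]
finger_gap: 0.169
gripper_force: 78.4
```

Emit:
apply_moves(claw=[-1,-1], travel=[[0,0,0.001],[0,0,0.001]], turn=[[0,0,0],[0,0,0]])

```text
t: 12.93
tcp_pos: [0.5507, -0.1655, 0.1388]
tool_rot: [0.752, 0.659, -0.0, -0.0]
force: [-0.8, 0.8, -4.8]
finger_gap: 0.167
gripper_force: 78.3
```

Emit:
apply_moves(claw=[-1,-1,-1], travel=[[0,0,0.001],[0,0,0.002],[0,0,0.002]], turn=[[0,0,0],[0,0,0],[0,0,0]])

```text
t: 13.18
tcp_pos: [0.5508, -0.1656, 0.1384]
tool_rot: [0.752, 0.659, 0.0, 0.0]
force: [-1.8, 0.7, 4.2]
finger_gap: 0.166
gripper_force: 79.5
```

Emit:
apply_moves(claw=[-0.5,-0.3,0,0.2,0.2], travel=[[0,0,0],[0,0,0],[0,0,0],[0,0,-0.01],[0,0,-0.04]], turn=[[0,0,0],[0,0,0],[0,0,0],[0,0,0],[0,0,0]])

```text
t: 13.6
tcp_pos: [0.5486, -0.1645, 0.167]
tool_rot: [0.752, 0.659, -0.001, -0.003]
force: [-0.1, -0.2, -0.1]
finger_gap: 0.6
gripper_force: 0.0
```

Emit:
apply_moves(claw=[0.4,0.6,1,1,1], travel=[[0,0,-0.04],[0,0,-0.08],[0,0,-0.1],[0,0,-0.11],[0,0,-0.11]], turn=[[0,0,0],[0,0,0],[0,0,0],[0,0,0],[0,0,0]])

```text
t: 14.02
tcp_pos: [0.5519, -0.166, 0.2598]
tool_rot: [0.752, 0.659, 0.001, 0.002]
force: [-0.0, -0.2, 0.5]
finger_gap: 1.0
gripper_force: 0.0
```

```bash
python3 - <<'E'
from h import *
w=snap("wrist")
s=manip.sense();print(s["t"],s["tcp_pos"],s["force"])
rect(w,(.551,-.165),.14,.1,.13);rect(w,(.551,-.165),.14,.155,.18)
P=cloud(w).reshape(-1,3)
# rim heights at four corner regions and plane tilt
q=P[(np.hypot(P[:,0]-.551,P[:,1]+.165)<.14)&(P[:,2]>.108)&(P[:,2]<.13)]
A=np.c_[q[:,:2]-[.551,-.165],np.ones(len(q))];print(np.linalg.lstsq(A,q[:,2],rcond=None)[0])
plan([([.51,0.,.23],35),([.473,.372,.19],76)])
E
```

```text
14.0667 [ 0.55087622 -0.16555556  0.25795533] [-0.14712768  0.31604624 -1.29416165]
4225 [ 552.4 -164.3] [150.8 201. ] 82.5 [0.1016 0.1142 0.1162]
3077 [ 552.5 -163.8] [149.2  34. ] 82.6 [0.1634 0.165  0.1662]
[0.00097605 0.00240959 0.11423417]
travel [0.0992, -0.039, 0.0174] turn [0.0004, 0.0002, -0.1182] mm 86 -> [ 0.53  -0.083  0.244]
travel [0.1066, -0.0003, 0.0175] turn [0.0, 0.0, -0.1182] mm 86 -> [0.51 0.   0.23]
travel [0.2037, 0.1144, 0.025] turn [0.0, 0.0, -0.1139] mm 188 -> [0.492 0.186 0.21 ]
travel [0.1507, 0.1785, 0.025] turn [0.0, 0.0, -0.1139] mm 188 -> [0.473 0.372 0.19 ]
```

The lugs are fully home: rim at 115 mm, handle top at 165 mm, no tilt. On to the caster.

Emit:
apply_moves(claw=[1,1,1,1,1], travel=[[0.03,-0.01,0],[0.06,-0.02,0.005],[0.08,-0.03,0.01],[0.1,-0.039,0.017],[0.1,-0.039,0.017]], turn=[[0,0,-0.03],[0,0,-0.06],[0,0,-0.09],[0,0,-0.118],[0,0,-0.118]])

```text
t: 14.48
tcp_pos: [0.5266, -0.0784, 0.2406]
tool_rot: [0.616, 0.788, -0.001, -0.005]
force: [0.1, -0.3, -0.8]
finger_gap: 1.002
gripper_force: 0.0
```

Emit:
apply_moves(claw=[1,1,1,1,1], travel=[[0.03,0,0],[0.06,0,0.005],[0.08,0,0.01],[0.107,0,0.0175],[0.107,0,0.0175]], turn=[[0,0,-0.03],[0,0,-0.06],[0,0,-0.09],[0,0,-0.118],[0,0,-0.118]])

```text
t: 14.9
tcp_pos: [0.5074, 0.0036, 0.2275]
tool_rot: [0.461, 0.887, -0.0, -0.003]
force: [-1.0, 0.5, 0.3]
finger_gap: 0.995
gripper_force: 0.0
```

Emit:
apply_moves(claw=[1,1,1,1,1], travel=[[0.204,0.114,0.025],[0.204,0.114,0.025],[0.204,0.114,0.025],[0.204,0.114,0.025],[0.204,0.114,0.025]], turn=[[0,0,-0.114],[0,0,-0.114],[0,0,-0.114],[0,0,-0.114],[0,0,-0.114]])

```text
t: 15.32
tcp_pos: [0.4909, 0.1896, 0.2086]
tool_rot: [0.298, 0.955, -0.0, -0.001]
force: [1.1, -0.4, 0.3]
finger_gap: 1.0
gripper_force: 0.0
```

Emit:
apply_moves(claw=[1,1,1,1,1], travel=[[0.151,0.178,0.01],[0.151,0.178,0.01],[0.151,0.178,0.01],[0.151,0.178,0.01],[0.151,0.178,0.01]], turn=[[0,0,-0.114],[0,0,-0.114],[0,0,-0.114],[0,0,-0.114],[0,0,-0.114]])

```text
t: 15.73
tcp_pos: [0.4729, 0.3764, 0.2007]
tool_rot: [0.122, 0.992, 0.001, -0.0]
force: [0.1, 0.0, -1.0]
finger_gap: 1.0
gripper_force: 0.0
```

```bash
python3 - <<'E'
from h import *
w=snap("wrist")
s=manip.sense();print(s["t"],s["tcp_pos"],s["q"][5])
save(w,"w4.png",scale=1.2)
rect(w,(.473,.37),.07,.094,.105);rect(w,(.473,.37),.07,.08,.105)
rect(w,(.473,.37),.075,.0025,.009)
plan([([.473,.372,.069],76)])
E
```

```text
15.7833 [0.47276728 0.37846642 0.20061051] -0.8384923489227838
917 [472.1 370.4] [25.6 39.2] 76.4 [0.0943 0.0968 0.0985]
1714 [471.8 370.5] [25.8 66.8] 76.7 [0.0825 0.0945 0.0982]
796 [466.  355.1] [ 93.3 106.5] 0.9 [0.003  0.0042 0.0054]
travel [-0.0023, -0.0083, 0.1645] turn [0.001, -0.0001, 0.0001] mm 132 -> [0.473 0.372 0.069]
```

View pics/w4.png

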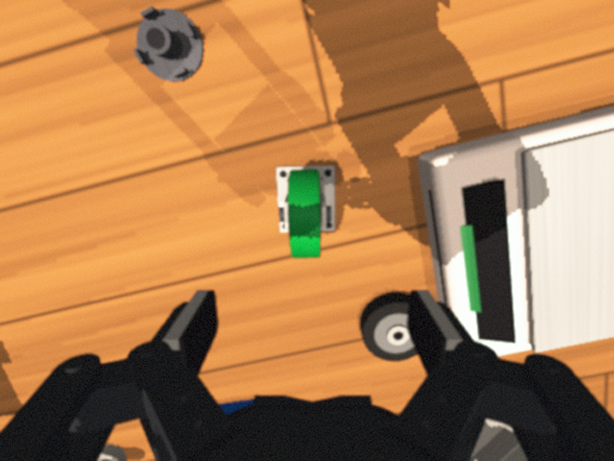

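The green caster is at (305,210), wheel aligned between the fingers; the bare wheel (398,335) and scale are clear.

```bash
python3 - <<'E'
from h import *
plan([([.472,.3704,.069],76.6)])
E
```

```text
travel [-0.0015, -0.0105, 0.1645] turn [0.001, -0.0, -0.0032] mm 132 -> [0.472 0.37  0.069]
```

Emit:
apply_moves(claw=[1,0.8,0.6,0.4,0.4], travel=[[-0.0015,-0.0105,0.05],[-0.0015,-0.0105,0.1],[-0.0015,-0.0105,0.135],[-0.0015,-0.0105,0.155],[-0.0015,-0.0105,0.163]], turn=[[0,0,-0.003],[0,0,-0.003],[0,0,-0.003],[0,0,-0.003],[0,0,-0.003]])

```text
t: 16.2
tcp_pos: [0.4707, 0.3622, 0.0673]
tool_rot: [0.119, 0.993, -0.002, -0.003]
force: [0.1, 0.4, -0.9]
finger_gap: 0.697
gripper_force: 0.0
```

Emit:
apply_moves(claw=[0,-0.2,-0.4,-1,-1], newtons=60, travel=[[0,0,0],[0,0,0],[0,0,0],[0,0,0],[0,0,0]], turn=[[0,0,0],[0,0,0],[0,0,0],[0,0,0],[0,0,0]])

```text
t: 16.62
tcp_pos: [0.4722, 0.3645, 0.0723]
tool_rot: [0.118, 0.993, 0.0, 0.001]
force: [-0.5, -0.2, -1.4]
finger_gap: 0.288
gripper_force: 60.6
```

Emit:
apply_moves(claw=[-1,-1,-1,-1,-1], newtons=60, travel=[[0,0,0],[0,0,-0.002],[0,0,-0.006],[0,0,-0.015],[0,0,-0.03]], turn=[[0,0,0],[0,0,0],[0,0,0],[0,0,0],[0,0,0]])

```text
t: 17.03
tcp_pos: [0.4707, 0.3639, 0.0949]
tool_rot: [0.117, 0.993, -0.001, -0.001]
force: [-0.7, -0.2, -3.8]
finger_gap: 0.29
gripper_force: 60.1
```

```bash
python3 - <<'E'
from h import *
s=manip.sense();print(s["tcp_pos"],s["q"][5])
c=np.array([552.3,-164.5])/1000; a=np.radians(-7.5)
for k in(.053,-.053): print(c+k*np.array([np.cos(a),np.sin(a)]))
E
```

```text
[0.47071425 0.36388473 0.09487698] -0.8648331954457691
[ 0.60484658 -0.17141789]
[ 0.49975342 -0.15758211]
```

```bash
python3 - <<'E'
from h import *
plan([([.472,.35,.265],76.6),([.50,-.158,.265],82.5)])
E
```

```text
travel [-0.0051, -0.017, -0.2126] turn [-0.0007, -0.0008, -0.0005] mm 171 -> [0.472 0.35  0.265]
travel [-0.0604, -0.2032, 0.0] turn [0.0, 0.0, -0.0109] mm 170 -> [0.481 0.181 0.265]
travel [-0.0534, -0.2052, 0.0] turn [0.0, 0.0, -0.0109] mm 170 -> [0.491 0.011 0.265]
travel [-0.0463, -0.2069, 0.0] turn [0.0, 0.0, -0.0109] mm 170 -> [ 0.5   -0.158  0.265]
```

Emit:
apply_moves(claw=[-1,-1,-1,-1,-1], travel=[[0,0,-0.04],[0,0,-0.09],[0,-0.003,-0.14],[-0.002,-0.008,-0.185],[-0.005,-0.017,-0.212]], turn=[[0,0,0],[0,0,0],[0,0,0],[0,0,0],[0,0,0]])

```text
t: 17.45
tcp_pos: [0.4738, 0.3515, 0.2708]
tool_rot: [0.117, 0.993, 0.002, 0.003]
force: [0.8, -0.4, -1.8]
finger_gap: 0.292
gripper_force: 60.4
```

Emit:
apply_moves(claw=[-1,-1,-1,-1,-1], travel=[[-0.01,-0.03,0],[-0.02,-0.07,0],[-0.035,-0.115,0],[-0.048,-0.16,0],[-0.06,-0.203,0]], turn=[[0,0,0],[0,0,-0.003],[0,0,-0.006],[0,0,-0.01],[0,0,-0.011]])

```text
t: 17.87
tcp_pos: [0.4807, 0.1796, 0.2661]
tool_rot: [0.1, 0.995, -0.0, 0.001]
force: [0.6, -0.3, -3.8]
finger_gap: 0.289
gripper_force: 60.4
```

Emit:
apply_moves(claw=[-1,-1,-1,-1,-1], travel=[[-0.011,-0.043,0],[-0.022,-0.085,0],[-0.033,-0.127,0],[-0.044,-0.168,0],[-0.053,-0.205,0]], turn=[[0,0,0],[0,0,-0.003],[0,0,-0.006],[0,0,-0.01],[0,0,-0.011]])

```text
t: 18.28
tcp_pos: [0.4898, 0.01, 0.2661]
tool_rot: [0.083, 0.997, -0.0, 0.001]
force: [0.3, -0.3, -3.4]
finger_gap: 0.292
gripper_force: 60.4
```

Emit:
apply_moves(claw=[-1,-1,-1,-1,-1], travel=[[-0.01,-0.045,0],[-0.02,-0.09,0],[-0.03,-0.13,0],[-0.04,-0.17,0],[-0.046,-0.195,0]], turn=[[0,0,0],[0,0,-0.003],[0,0,-0.006],[0,0,-0.01],[0,0,-0.011]])

```text
t: 18.7
tcp_pos: [0.5008, -0.1514, 0.2662]
tool_rot: [0.067, 0.998, -0.001, 0.001]
force: [0.7, -0.1, -3.3]
finger_gap: 0.289
gripper_force: 60.3
```

Emit:
apply_moves(claw=[-1,-1,-1], travel=[[-0.001,-0.005,0],[-0.002,-0.009,0],[-0.002,-0.009,0]], turn=[[0,0,0],[0,0,0],[0,0,0]])

```text
t: 18.95
tcp_pos: [0.5008, -0.1551, 0.2653]
tool_rot: [0.066, 0.998, 0.0, -0.0]
force: [-0.4, 0.7, -3.6]
finger_gap: 0.295
gripper_force: 60.3
```

```bash
python3 - <<'E'
from h import *
w=snap("wrist");b=snap("top");sc=snap("scene")
s=manip.sense();print(s["t"],s["tcp_pos"],s["force"],s["q"][5])
save(w,"w5.png",scale=1.2);save(sc,"s3.png",(150,80,330,300),2.5)
T=s["tcp_pos"]
for n in(w,b,sc):
    rect(n,T,.08,T[2]-.0735,T[2]-.06)
rect(w,(.551,-.165),.14,.155,.172);rect(w,(.551,-.165),.14,.11,.12)
plan([([.5,-.158,.2],82.5)])
E
```

```text
19.1 [ 0.50083633 -0.15380679  0.26507644] [-0.57702132 -0.14350649 -3.09835161] -1.9522243678569902
1851 [ 488.6 -152.7] [60.  51.6] 82.5 [0.1963 0.1976 0.1989]
123 [ 485.5 -151.4] [60.1 42.1] 82.3 [0.1945 0.197  0.2004]
240 [ 496.3 -152.9] [59.9 69.7] 83.3 [0.1964 0.1989 0.2027]
1479 [ 551.3 -163.5] [150.1  34. ] 82.5 [0.1571 0.1649 0.1661]
1883 [ 551.5 -163.5] [150.3 199.9] 82.6 [0.1109 0.115  0.1164]
travel [0.0003, -0.0054, 0.0813] turn [0.0002, -0.0002, 0.0002] mm 65 -> [ 0.5   -0.158  0.2  ]
```

View pics/w5.png

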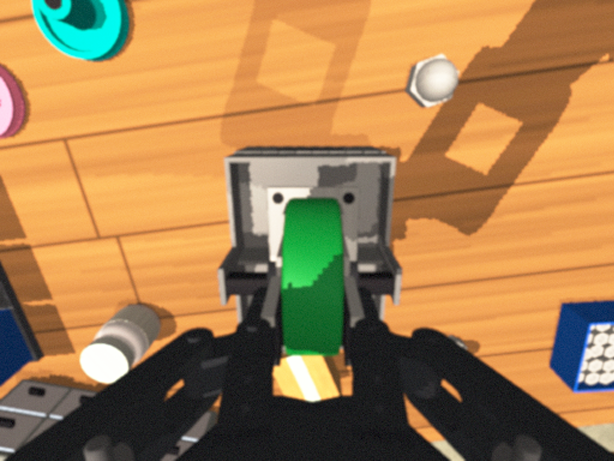

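View pics/s3.png

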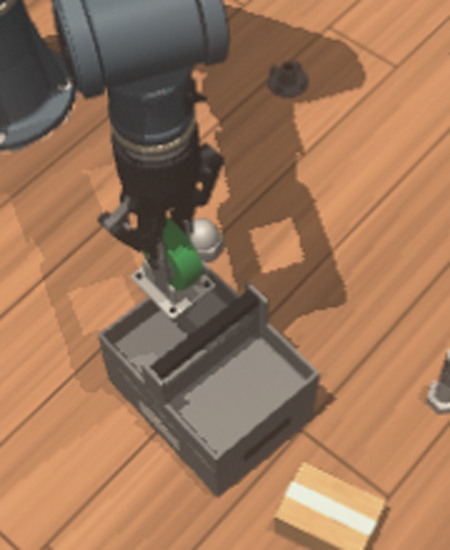

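The plate hangs level over the near compartment, green wheel clear of the handle bar, needing only about (+3,−4) mm. Lower.

Emit:
apply_moves(claw=[-1,-1,-1,-1,-1], travel=[[-0.0043,-0.0045,0.01],[-0.0043,-0.0045,0.04],[-0.0043,-0.0045,0.075],[-0.0043,-0.0045,0.105],[-0.0043,-0.0045,0.125]], turn=[[0,0,0],[0,0,0],[0,0,0],[0,0,0],[0,0,0]])

```text
t: 19.52
tcp_pos: [0.5031, -0.158, 0.1623]
tool_rot: [0.065, 0.998, 0.001, -0.002]
force: [-0.7, -0.1, -2.6]
finger_gap: 0.288
gripper_force: 60.2
```

Emit:
apply_moves(claw=[-1,-1,-1,-1,-1], travel=[[0,0,0.004],[0,0,0.008],[0,0,0.011],[0,0,0.013],[0,0,0.013]], turn=[[0,0,0],[0,0,0],[0,0,0],[0,0,0],[0,0,0]])

```text
t: 19.93
tcp_pos: [0.5048, -0.1595, 0.1552]
tool_rot: [0.066, 0.998, -0.0, 0.001]
force: [-0.4, 0.1, -3.2]
finger_gap: 0.29
gripper_force: 60.2
```

Emit:
apply_moves(claw=[-1,-1,-1,-1,-1], travel=[[0,0,0.0015],[0,0,0.003],[0,0,0.004],[0,0,0.005],[0,0,0.005]], turn=[[0,0,0],[0,0,0],[0,0,0],[0,0,0],[0,0,0]])

```text
t: 20.35
tcp_pos: [0.5043, -0.1594, 0.1512]
tool_rot: [0.066, 0.998, -0.0, 0.0]
force: [-1.4, 1.6, 2.5]
finger_gap: 0.293
gripper_force: 61.0
```

Emit:
apply_moves(claw=[-1,-1], travel=[[0,0,0.001],[0,0,0.001]], turn=[[0,0,0],[0,0,0]])

```text
t: 20.52
tcp_pos: [0.5043, -0.1593, 0.1511]
tool_rot: [0.066, 0.998, -0.0, 0.0]
force: [-3.0, 1.6, 8.2]
finger_gap: 0.295
gripper_force: 61.9
```

Set down. Release and retreat.

Emit:
apply_moves(claw=[-0.3,-0.1,0.1,0.2,0.2], travel=[[0,0,0],[0,0,0],[0,0,0],[0,0,-0.01],[0,0,-0.04]], turn=[[0,0,0],[0,0,0],[0,0,0],[0,0,0],[0,0,0]])

```text
t: 20.93
tcp_pos: [0.5021, -0.1583, 0.1795]
tool_rot: [0.066, 0.998, 0.002, -0.003]
force: [-0.0, 0.9, 0.3]
finger_gap: 0.603
gripper_force: 0.0
```

Emit:
apply_moves(claw=[0.2,0.2,0.4,0.6,0.8], travel=[[0,0,-0.04],[0,0,-0.08],[0,0,-0.11],[0,0,-0.12],[0,0,-0.12]], turn=[[0,0,0],[0,0,0],[0,0,0],[0,0,0],[0,0,0]])

```text
t: 21.35
tcp_pos: [0.5055, -0.16, 0.2805]
tool_rot: [0.066, 0.998, -0.001, 0.003]
force: [-0.2, 0.2, -0.4]
finger_gap: 0.899
gripper_force: 0.0
```

Emit:
apply_moves(claw=[0.8,0.8,0.8,0.8,0.8], travel=[[0,0.04,0],[0,0.08,0],[0,0.13,0],[0,0.18,0],[0,0.2,0]], turn=[[0,0,0],[0,0,0],[0,0,0],[0,0,0],[0,0,0]])

```text
t: 21.77
tcp_pos: [0.5237, 0.0036, 0.2757]
tool_rot: [0.065, 0.998, 0.001, -0.002]
force: [-0.2, 0.1, 0.2]
finger_gap: 0.896
gripper_force: 0.0
```

```bash
python3 - <<'E'
from h import *
sc=snap("scene");b=snap("top")
save(sc,"s4.png",(150,80,330,300),2.5)
s=manip.sense();print(s["t"],s["tcp_pos"],s["force"])
for n in(sc,b):
    rect(n,(.551,-.165),.14,.108,.12);rect(n,(.499,-.157),.06,.168,.182);rect(n,(.499,-.157),.06,.08,.087)
E
```

```text
21.8667 [0.5238881  0.00239782 0.27576786] [-0.31440352  0.60389669  0.45199182]
629 [ 549.4 -163.1] [151.9 202.9] 82.5 [0.1089 0.1156 0.1192]
208 [ 518.1 -156.4] [54.9 84. ] 65.5 [0.1685 0.1751 0.1801]
317 [ 506.2 -160.6] [116.9 103.1] 71.7 [0.0804 0.0829 0.0863]
406 [ 553.6 -164.2] [151.3 201.3] 82.5 [0.1099 0.1142 0.1177]
188 [ 512.9 -162.7] [40.4 74. ] 75.6 [0.169  0.1741 0.1778]
337 [ 502.9 -156.9] [116.4  98.6] 82.7 [0.0801 0.0819 0.0848]
```

View pics/s4.png

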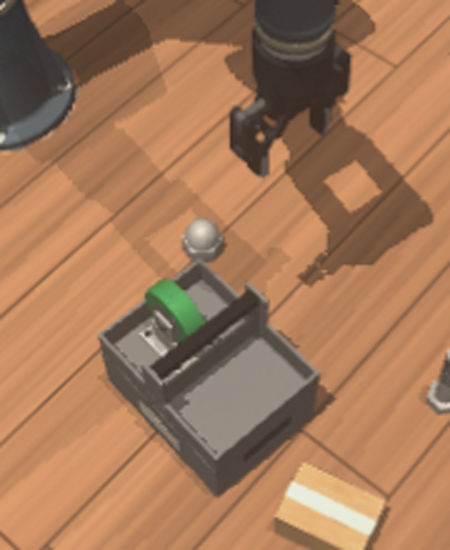

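The caster stands plate down in the near compartment at (165,320), the trays are stacked flush, and the gripper is clear. Hand in.

```bash
python3 -c "
from station import manip
print(manip.sign_off())"
```

```text
the job is handed in; nothing more can be done
None
```

The job is handed in at about 22 s: the pulley lies hub up in the base tray, the handled tray sits with its lugs fully home, and the caster stands plate down in its near compartment, with nothing dropped; sign-off returned no verdict.

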